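# Find the socket that fits the covered nut and hold it there

## Task

In the maker class one turntable model has a cup upside down over its hex nut: take the cup off and stand it, still mouth down, on the round plate. Then try the sockets from the tray on that nut (the right one is the smallest that goes all the way on, down to the washer), standing those that do not fit back upright in the tray. Finish while holding the fitting socket in the gripper, fully home and upright on the nut, so that the bolt can be turned from below; leave everything else on the table where it is.

Things in the scene. Friction and masses are not known exactly. Their poses are not given: they have to be found in the camera images.
- cup_centre (a point): Centre (half-way up) of a white plastic cup standing mouth down over the nut of the model to be worked on. 70 mm tall; 64 mm across at the bottom (the mouth), 56 mm across at the closed top; wall 3 mm; 60 g or so. This point is 35 mm above its lower rim; z up. Loose.
- plate_top (a point): Centre of the top of a flat round tan plate, 130 mm across, 3 mm thick, fixed to the table: here the cup is to stand.
- work_spot (a point): Place of work on the brown cardboard sheet (4 mm thick, fixed): the model that starts under the cup has its centre here, the other two stand at least 150 mm away. The point is on the top of the sheet.
- nut_a (a point): Centre of the underside of the hex nut of model A. The model is a fixed plywood disc 110 mm across, 12 thick, with flat sticks, a steel washer (44 mm across, 3 thick) and the nut in the middle. The point is on the washer's top, 19 mm above the table. z up; x points from the axis to one of the nut's six corners. Any of the three models can be the one at the place of work.
- nut_b (a point): Centre of the underside of the hex nut of model B. Model and point as for nut_a. All nuts are 14 mm tall with a 2 mm bevelled top edge, a 3 mm bolt end stands out on top; they are fixed and do not turn.
- nut_c (a point): Centre of the underside of the hex nut of model C. Model and point as for nut_a. The three nuts measure 18, 22 and 26 mm across flats; which model has which is not told.
- shank_small (a point): Middle of the adapter (grip) of the small socket: 20 mm across flats inside, about 30 mm across corners outside. Plain steel, 75 mm tall, about 160 g, loose, standing mouth down: hex tube 18 mm deep, round collar to 35 mm above the mouth, then a square adapter 16 x 16 mm, 40 tall (flats face x and y). The point is 55 mm above the mouth, 20 below the top. z up, x to an inside corner.
- shank_medium (a point): Middle of the adapter (grip) of the medium socket: 24 mm across flats inside, about 35 mm across corners outside. Made like the small one. A socket fits the nut 2 mm smaller across flats; it enters within about 7 degrees of lined-up corners and 1 mm of centre. Home, its rim rests on the washer and this point is 55 mm above the nut's underside.
- shank_large (a point): Middle of the adapter (grip) of the large socket: 28 mm across flats inside, about 39 mm across corners outside. Made like the small one. On a larger nut a socket stops on top, about 13 mm above home; over a nut that is 6 mm or more smaller it drops loosely and spins, which is no fit. The sockets stand in the tray in any order.
- tray_in (a point): Centre of the inner floor of the white tray that holds the sockets, 4 mm above the table; inside 122 mm along x, 242 mm along y, walls 4 mm thick and 20 mm tall. Fixed. The sockets start about 12 mm to the -x side of its centre line, about 73 mm apart along y.
- glue_bottle: Bystander, loose. White glue bottle with orange cap, 54 mm across, 130 tall, standing. Origin: centre of its underside.
- button_jar: Bystander, loose. Clear jar with green lid, 60 mm across, 64 tall, standing. Origin: centre of its underside.
- tape_roll: Bystander, loose. Roll of brown tape lying flat on the cardboard sheet, 72 mm across, 20 tall. Origin: centre of its underside.
- stick_bundle: Bystander, loose. Bundle of craft sticks lying on the cardboard sheet beside the place of work, 115 x 19 x 11 mm tall, long along its x. Origin: centre of its underside.
- pencil: Bystander, loose. Yellow pencil lying in the tray along its far side, 180 x 7 x 7 mm, long along its y. Origin: centre of its underside.
- scissors: Bystander, loose. Scissors with orange handles lying on the table, about 190 x 65 x 8 mm, long along x. Origin: near the pivot, on the table.
- glue_gun: Bystander, loose. Grey glue gun lying on its side, about 155 x 115 x 36 mm. Origin: underside of the barrel's middle.

How it is judged:
On the way, in this order (a step that is already met when the one before it is completed fails the run):
1. the cup stands mouth down on the plate, let go (horizontal distance between cup_centre and plate_top below 0.05 m and z of cup_centre in the frame of plate_top below 0.042 m and angle between cup_centre's own z axis and vertical below 0.15 rad and contact force between cup and the fingers below 0.1 N), for 0.2 s.
2. the fitting socket, held in the gripper, is fully home on the uncovered nut (((horizontal distance between nut_a and work_spot below 0.03 m and z of shank_small in the frame of nut_a between 0.05 and 0.058 m and horizontal distance between shank_small and nut_a below 0.005 m and angle between shank_small's own z axis and vertical below 0.08 rad and contact force between socket_small and the fingers above 2 N) or (horizontal distance between nut_b and work_spot below 0.03 m and z of shank_medium in the frame of nut_b between 0.05 and 0.058 m and horizontal distance between shank_medium and nut_b below 0.005 m and angle between shank_medium's own z axis and vertical below 0.08 rad and contact force between socket_medium and the fingers above 2 N) or (horizontal distance between nut_c and work_spot below 0.03 m and z of shank_large in the frame of nut_c between 0.05 and 0.058 m and horizontal distance between shank_large and nut_c below 0.005 m and angle between shank_large's own z axis and vertical below 0.08 rad and contact force between socket_large and the fingers above 2 N))), for 0.2 s.
At the end, for the whole second after the job is handed in: The cup stands mouth down on the plate, within 50 mm of its centre. The smallest socket that goes on stands upright (0.08 rad) on the nut at work, rim within 3 mm of the washer, 5 mm off axis at most, gripped with over 2 N. The other two sockets stand upright in the tray (all of step 1 and (((horizontal distance between nut_a and work_spot below 0.03 m and z of shank_small in the frame of nut_a between 0.05 and 0.058 m and horizontal distance between shank_small and nut_a below 0.005 m and angle between shank_small's own z axis and vertical below 0.08 rad and contact force between socket_small and the fingers above 2 N) and (x of shank_medium in the frame of tray_in between -0.055 and 0.055 m and y of shank_medium in the frame of tray_in between -0.115 and 0.115 m and z of shank_medium in the frame of tray_in below 0.06 m and angle between shank_medium's own z axis and vertical below 0.15 rad) and (x of shank_large in the frame of tray_in between -0.055 and 0.055 m and y of shank_large in the frame of tray_in between -0.115 and 0.115 m and z of shank_large in the frame of tray_in below 0.06 m and angle between shank_large's own z axis and vertical below 0.15 rad)) or ((horizontal distance between nut_b and work_spot below 0.03 m and z of shank_medium in the frame of nut_b between 0.05 and 0.058 m and horizontal distance between shank_medium and nut_b below 0.005 m and angle between shank_medium's own z axis and vertical below 0.08 rad and contact force between socket_medium and the fingers above 2 N) and (x of shank_small in the frame of tray_in between -0.055 and 0.055 m and y of shank_small in the frame of tray_in between -0.115 and 0.115 m and z of shank_small in the frame of tray_in below 0.06 m and angle between shank_small's own z axis and vertical below 0.15 rad) and (x of shank_large in the frame of tray_in between -0.055 and 0.055 m and y of shank_large in the frame of tray_in between -0.115 and 0.115 m and z of shank_large in the frame of tray_in below 0.06 m and angle between shank_large's own z axis and vertical below 0.15 rad)) or ((horizontal distance between nut_c and work_spot below 0.03 m and z of shank_large in the frame of nut_c between 0.05 and 0.058 m and horizontal distance between shank_large and nut_c below 0.005 m and angle between shank_large's own z axis and vertical below 0.08 rad and contact force between socket_large and the fingers above 2 N) and (x of shank_small in the frame of tray_in between -0.055 and 0.055 m and y of shank_small in the frame of tray_in between -0.115 and 0.115 m and z of shank_small in the frame of tray_in below 0.06 m and angle between shank_small's own z axis and vertical below 0.15 rad) and (x of shank_medium in the frame of tray_in between -0.055 and 0.055 m and y of shank_medium in the frame of tray_in between -0.115 and 0.115 m and z of shank_medium in the frame of tray_in below 0.06 m and angle between shank_medium's own z axis and vertical below 0.15 rad)))); the arm keeps its last pose, push and grip.
It fails at once if a bystander is pushed more than 30 mm away (distance of any of glue_bottle, button_jar, tape_roll, stick_bundle, pencil, scissors, glue_gun from where it was at the start of the episode above 0.03 m).
It also fails if it takes over 72 s, if anything falls off the work surface, if the arm or the gripper's body presses on something with over 40 N, if the wrist force passes 120 N, or if a joint passes its speed limit or range.

## Robot

A 6-joint arm with a two-finger parallel gripper is mounted at the origin on the work surface. World frame = base frame: x ahead of the robot, y to its left, z up, the work surface at z = 0. Lengths are in m, angles in rad, forces in N, time in s.
With the tool pointing down it reaches from about 0.325 to 0.875 m from the base axis. Payload 4.4 kg.
Tool frame: the origin (TCP) lies midway between the tips of the shut fingers; the grasp point (between the pads) lies 19 mm behind it (arm.tcp_to_grasp is the z of the grasp point in the tool frame, in m); z points along the fingers, y is the direction in which the jaws open and shut (so a half turn about z gives the same grasp; the last joint's range is limited). The gripper opens to 85 mm and grips with 20 to 120 N. Pads are 22 mm wide; open, the fingers measure 114 mm over their backs; the gripper's body (76 mm by 85 mm) begins 54 mm behind the grasp point. The pads swing forward as they close: fully open they stand 13 mm farther back than shut.
Start: joints at [-1.44, 0.207, 1.542, -0, 1.393, -0.15], TCP at [0.16, -0.552, 0.231] pointing down, gripper open.
Joint ranges: [-2.73, 2.73], [-0.86, 2.22], [0.23, 2.46], [-1.11, 4.25], [0.08, 2.63], [-2.82, 2.82]. Speed limits (rad/s): [2.79, 2.79, 3.14, 3.14, 3.14, 3.14].

## Interface

Orientations are given as a unit quaternion [x, y, z, w].
In Python, from station import arm gives the robot as it stands.
- The arm moves only by the shell command python3 -m jog 'ROWS' [FORCE]. ROWS is JSON, a list of rows, each a list of 3 entries, a list of its own where there are three numbers: the finger opening in cm, from 0 to 8.54, then the shift along the tool's x, y, z in cm, then the turn, a rotation vector about the tool's x, y, z in degrees. In form: [[fingers, [dx, dy, dz], [wx, wy, wz]], ...]. A call has exactly 5 rows; each row shifts and turns the commanded pose from where the row before left it, along the tool's axes as they then stand; what a row does not reach is not made up. A row lasts 1/12 s, in which the tool goes at most 41.7 mm and 7.16 degrees, less where a joint would pass 70% of its speed; a pose out of reach is approached as far as the arm can. A call is refused whole if a number of a shift passes 4.17 or a number of a turn 7.16, either way. A call with a gripper value outside its range is refused whole. The fingers move at their own pace and stop on an object; FORCE is the grip in N (left out, the last holds). Time passes only in rows, so rows that do not move let the fingers close, or fill a call up. It gives the time, the measured TCP pose, the force and the opening at its end, in the units of the state.
- arm.read_state(): the state, without advancing time (a new reading comes with each control period).
- arm.camera(name): name is "scene" or "top" or "wrist"; returns a dict with "img" (400x640x3 uint8, red, green, blue), "range_z" (400x640 float32, m along the optical axis (not along the pixel's ray), 0 where there is no reading), "fovy" (degrees; the focal length in pixels is half the picture's height over the tangent of half this angle, whatever the lens; pixels are square), "cx", "cy" (the principal point, pixels), "distortion" ([k1, k2, p1, p2, k3] as OpenCV has them; the pictures are not rectified), "T" (4x4, takes a point from camera to world coordinates). Camera axes: x right, y down, z forward; pixel columns grow to the right and rows downward; lengths in m; the calibration is good to about 2 mm. A picture is of the moment at which its call begins.
- arm.sign_off(): hands the job in, once; it reports no verdict.
The state is a dict: "time_s": time; "joint_positions": joint angles; "qvel": joint speeds; "effort": joint torques, N m; "tool_pos": TCP position; "ee_rot": TCP orientation; "wrist_force": force on the tool from outside, world axes, zero at the start; "ft_torque": the same for the moment, N m; "width": opening from 0.0 (shut) to 1.0 (fully open).
Only numpy, scipy, OpenCV 4.12 (cv2) and the standard library are available. Lean on these libraries where they do the work, as an engineer would, in place of code of your own. Each camera call takes 0.05 s, during which the arm holds its last target.

## Working session

There is one attempt and no reset: what is moved stays moved. The work goes in short steps, Python scripts to look and compute and a shell command to move; the robot and the scene stay as the last step left them, time stands still between calls to the robot, and variables do not carry over. Pictures are saved under pics/ and viewed, and the job is handed in when it is done.

```bash
ls -la; mkdir -p pics
cat > h.py <<'E'
import numpy as np, cv2
from station import arm
def K(c):
    f=200/np.tan(np.radians(c["fovy"])/2)
    return np.array([[f,0,c["cx"]],[0,f,c["cy"]],[0,0,1]]),np.array(c["distortion"],float)
def ray(c,uv):
    k,d=K(c); p=cv2.undistortPoints(np.array(uv,float).reshape(-1,1,2),k,d).reshape(-1,2)
    r=np.c_[p,np.ones(len(p))]@np.array(c["T"])[:3,:3].T
    return np.array(c["T"])[:3,3],r
def onz(c,uv,z):
    o,r=ray(c,uv); return o+r*((z-o[2])/r[:,2])[:,None]
def proj(c,P):
    k,d=K(c); T=np.linalg.inv(c["T"]); rv,_=cv2.Rodrigues(T[:3,:3])
    return cv2.projectPoints(np.array(P,float).reshape(-1,1,3),rv,T[:3,3],k,d)[0].reshape(-1,2)
def cloud(c):
    z=c["range_z"]; v,u=np.mgrid[0:400,0:640]
    o,r=ray(c,np.c_[u.ravel(),v.ravel()])
    return (o+r*z.ravel()[:,None]).reshape(400,640,3)
E
python3 - <<'E'
from h import *
for n in ["scene","top","wrist"]:
    c=arm.camera(n); cv2.imwrite(f"pics/{n}0.png",c["img"][:,:,::-1]); print(n,c["fovy"],c["cx"],c["cy"],c["distortion"],np.round(c["T"],3).tolist())
    np.save(f"{n}0.npy",c,allow_pickle=True)
print(arm.read_state(), arm.tcp_to_grasp)
E
```

```text
total 12
drwxr-xr-x  3 agent agent 4096 Dec  7 04:28 .
drwxr-xr-x 23 root  root  4096 Dec  7 04:28 ..
drwxr-xr-x  2 agent agent 4096 Dec  7 04:28 pics
scene 52.990414515518545 315.7835756671239 202.96386845964307 [-0.0392225  0.         0.         0.         0.       ] [[0.865, 0.328, -0.379, 0.925], [0.501, -0.577, 0.645, -0.646], [-0.007, -0.748, -0.663, 0.722], [0.0, 0.0, 0.0, 1.0]]
top 49.858502336966225 322.7837221499802 196.29767758974123 [0.02181734 0.         0.         0.         0.        ] [[0.027, -0.998, 0.049, 0.472], [-1.0, -0.027, -0.009, -0.01], [0.01, -0.049, -0.999, 1.392], [0.0, 0.0, 0.0, 1.0]]
wrist 59.46887368157143 323.14987385356835 202.85500934617343 [-0.01410421  0.          0.          0.          0.        ] [[0.278, -0.916, -0.289, 0.235], [-0.961, -0.266, -0.081, -0.53], [-0.003, 0.3, -0.954, 0.372], [0.0, 0.0, 0.0, 1.0]]
{'time_s': 0.15, 'joint_positions': array([-1.43947957e+00,  2.07269440e-01,  1.54264730e+00,  1.06925556e-05,
        1.39350794e+00, -1.50534477e-01]), 'qvel': array([ 0.00177089, -0.00281861, -0.00443014, -0.00085283, -0.00113514,
       -0.00045275]), 'effort': array([ 1.43826951e-04, -3.83511257e+01, -2.92035663e+01, -3.33381495e-04,
        6.63486222e-03,  1.80111397e-05]), 'tool_pos': array([ 0.15982132, -0.55171959,  0.23035666]), 'ee_rot': array([ 9.90086126e-01,  1.40458617e-01,  1.40630903e-05, -9.15921762e-04]), 'wrist_force': array([-0.35570759, -0.56240696, -0.27143664]), 'ft_torque': array([-0.04605101,  0.05190734, -0.01124427]), 'width': 1.0012844220001331} -0.0187
```

View pics/scene0.png

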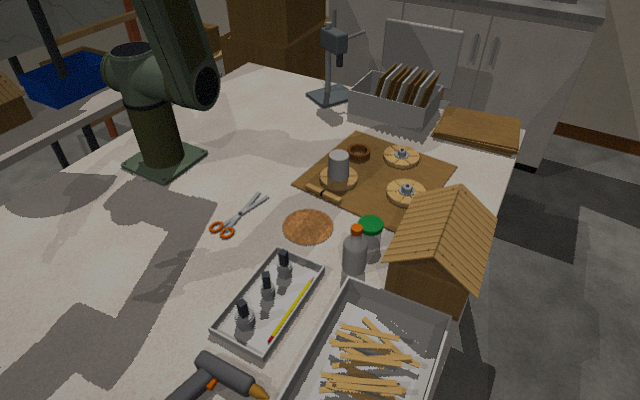

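View pics/top0.png

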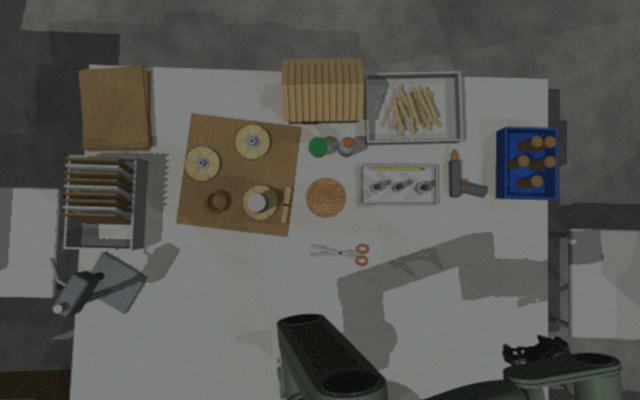

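View pics/wrist0.png

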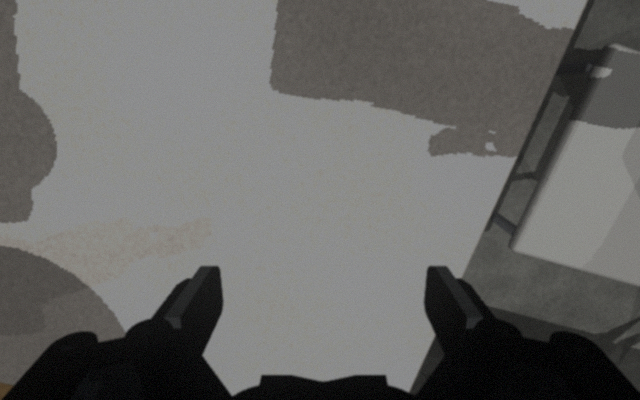

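The scene shows the cup at (339,167) over a model, the plate at (307,226) and three sockets in the tray at (245,313), (267,288) and (284,262). In the top view the cup is at (259,202), the plate at (326,197) and the sockets at about (381,187), (402,185) and (423,187).

Run:
```python
from h import *
for n in ["top","scene"]:
    c=np.load(f"{n}0.npy",allow_pickle=True).item(); P=cloud(c); print(n)
    T=c["img"]
    X,Y,Z=P[...,0],P[...,1],P[...,2]
    # cup: z 0.04..; 
    def blob(m,name):
        num,l,s,ce=cv2.connectedComponentsWithStats(m.astype(np.uint8))
        for i in range(1,num):
            if s[i,4]>=15:
                q=P[l==i]; print(name,s[i].tolist(),"med",np.round(np.median(q,0),4),"mid",np.round((q.min(0)+q.max(0))/2,4),"ext",np.round(np.ptp(q,axis=0),3))
    reg=(X>0.3)&(X<0.7)&(Y<0.5)&(Y>-0.5)
    blob(reg&(Z>0.07)&(Z<0.11),"z70-110")
    blob(reg&(Z>0.055)&(Z<0.07),"z55-70")
    blob(reg&(Z>0.013)&(Z<0.045),"z13-45")
    # plate by colour
    hsv=cv2.cvtColor(T,cv2.COLOR_RGB2HSV)
    blob(reg&(hsv[...,1]>90)&(Z<0.012)&(Y<0.06)&(Y>-0.1),"plate")
    if n=="top": print(T[200,326],hsv[200,326],T[202,259],Z[202,259],Z[197,326],Z[187,381])
```

```text
top
z70-110 [338, 143, 18, 12, 134] med [ 0.6827 -0.0891  0.0898] mid [ 0.6843 -0.0908  0.0876] ext [0.03  0.052 0.035]
z70-110 [396, 183, 7, 7, 30] med [ 0.574  -0.2551  0.0789] mid [ 0.5743 -0.2547  0.0795] ext [0.019 0.019 0.014]
z70-110 [375, 184, 6, 5, 30] med [ 0.5722 -0.1885  0.079 ] mid [ 0.5721 -0.1884  0.0791] ext [0.013 0.015 0.011]
z70-110 [422, 184, 7, 7, 33] med [ 0.5733 -0.3333  0.0785] mid [ 0.5734 -0.3342  0.0781] ext [0.018 0.02  0.01 ]
z70-110 [247, 194, 19, 18, 284] med [0.5123 0.1794 0.0863] mid [0.5116 0.1803 0.0824] ext [0.052 0.055 0.023]
z55-70 [308, 144, 19, 13, 193] med [ 6.837e-01 -5.000e-04  6.420e-02] mid [6.811e-01 1.000e-04 6.360e-02] ext [0.037 0.056 0.013]
z13-45 [235, 144, 34, 15, 340] med [0.6824 0.2084 0.0172] mid [0.6777 0.211  0.0231] ext [0.045 0.106 0.02 ]
z13-45 [185, 147, 35, 34, 823] med [0.6327 0.365  0.0174] mid [0.6335 0.3671 0.0272] ext [0.107 0.108 0.028]
z13-45 [338, 150, 16, 7, 23] med [ 0.6728 -0.084   0.0291] mid [ 0.6782 -0.0904  0.0299] ext [0.018 0.047 0.029]
z13-45 [449, 150, 25, 48, 635] med [ 0.5981 -0.4444  0.0315] mid [ 0.6
[... 3058 characters left out ...]
.255 0.01 ]
z13-45 [342, 255, 8, 17, 81] med [ 0.6884 -0.1169  0.0296] mid [ 0.6875 -0.1136  0.0294] ext [0.025 0.013 0.031]
z13-45 [276, 260, 16, 18, 190] med [ 0.5811 -0.1988  0.0345] mid [ 0.5742 -0.1901  0.0291] ext [0.034 0.034 0.031]
z13-45 [260, 282, 15, 17, 167] med [ 0.5828 -0.2647  0.034 ] mid [ 0.5762 -0.2579  0.0289] ext [0.03  0.031 0.031]
z13-45 [235, 308, 21, 22, 281] med [ 0.5859 -0.344   0.0359] mid [ 0.5775 -0.3362  0.0291] ext [0.039 0.04  0.032]
z13-45 [181, 350, 86, 49, 1976] med [ 0.6058 -0.4503  0.0304] mid [ 0.6259 -0.4624  0.0251] ext [0.148 0.075 0.024]
plate [283, 209, 50, 36, 1427] med [ 0.5409 -0.0353  0.0028] mid [ 0.5398 -0.0309  0.0029] ext [0.129 0.128 0.009]
```

Run:
```python
from h import *
for n,(x0,y0,x1,y1) in dict(top=(170,100,450,260),scene=(200,120,470,360)).items():
    c=np.load(f"{n}0.npy",allow_pickle=True).item(); im=c["img"][y0:y1,x0:x1,::-1]
    s=min(800/(x1-x0),600/(y1-y0)); im=cv2.resize(im,None,fx=s,fy=s,interpolation=cv2.INTER_CUBIC); cv2.imwrite(f"pics/{n}crop.png",cv2.convertScaleAbs(im,alpha=1.5)); print(s)
```

```text
2.857142857142857
2.5
```

The clouds put the cup axis at about (0.514, 0.178) with its top at z 0.086, as expected, and the plate at (0.539, -0.031). The outer sizes make the sockets medium at y -0.19, small at -0.257 and large at -0.335. I'll go over the cup first.

```bash
python3 -m jog '[[8.54,[2.72,-3.0,0],[0,0,0]],[8.54,[2.72,-3.0,0],[0,0,0]],[8.54,[2.72,-3.0,0],[0,0,0]],[8.54,[2.72,-3.0,0],[0,0,0]],[8.54,[2.72,-3.0,0],[0,0,0]]]' 30; python3 -m jog '[[8.54,[2.72,-3.0,0],[0,0,0]],[8.54,[2.72,-3.0,0],[0,0,0]],[8.54,[2.72,-3.0,0],[0,0,0]],[8.54,[2.72,-3.0,0],[0,0,0]],[8.54,[2.72,-3.0,0],[0,0,0]]]'; python3 -m jog '[[8.54,[2.72,-3.0,0],[0,0,0]],[8.54,[2.72,-3.0,0],[0,0,0]],[8.54,[2.72,-3.0,0],[0,0,0]],[8.54,[2.72,-3.0,0],[0,0,0]],[8.54,[2.72,-3.0,0],[0,0,0]]]'; python3 -m jog '[[8.54,[2.72,-3.0,0],[0,0,0]],[8.54,[2.72,-3.0,0],[0,0,0]],[8.54,[2.72,-3.0,0],[0,0,0]],[8.54,[0,0,0],[0,0,0]],[8.54,[0,0,0],[0,0,0]]]'
cat >> h.py <<'E'
from scipy.spatial.transform import Rotation as R
def pose():
    s=arm.read_state(); M=R.from_quat(s["ee_rot"]).as_matrix()
    print("t",round(s["time_s"],2),"tcp",np.round(s["tool_pos"],4),"yaw",round(np.degrees(np.arctan2(M[1,0],M[0,0])),2),"tilt",np.round(np.degrees(M[:2,2]),2),"F",np.round(s["wrist_force"],1),"w",round(s["width"]*8.54,2),"j",np.round(s["joint_positions"],2))
    return s,M
def need(tgt,s,M): print("shift cm (tool)",np.round(100*M.T@(np.array(tgt)-s["tool_pos"]),2))
def shot(n,name,box=None,a=1.5):
    c=arm.camera(n); np.save(f"{name}.npy",c,allow_pickle=True)
    x0,y0,x1,y1=box or (0,0,640,400); im=c["img"][y0:y1,x0:x1,::-1]; k=min(800/(x1-x0),600/(y1-y0))
    cv2.imwrite(f"pics/{name}.png",cv2.convertScaleAbs(cv2.resize(im,None,fx=k,fy=k,interpolation=cv2.INTER_CUBIC),alpha=a)); return c
E
python3 - <<'E'
from h import *
s,M=pose(); need([0.514,0.178,0.23],s,M); shot("wrist","w1")
E
```

```text
time_s: 0.57
tool_pos: [0.2491, -0.3685, 0.2308]
ee_rot: [0.99, 0.14, 0.0, -0.0]
wrist_force: [1.3, 0.2, 0.5]
width: 1.004
time_s: 0.98
tool_pos: [0.3379, -0.1866, 0.2312]
ee_rot: [0.99, 0.14, 0.0, 0.0]
wrist_force: [0.5, -0.1, 0.4]
width: 1.0
time_s: 1.4
tool_pos: [0.4269, -0.0045, 0.2313]
ee_rot: [0.99, 0.141, 0.0, 0.0]
wrist_force: [0.9, -0.5, -0.5]
width: 0.998
time_s: 1.82
tool_pos: [0.4799, 0.1043, 0.2307]
ee_rot: [0.99, 0.143, -0.001, 0.0]
wrist_force: [-0.2, -1.0, -0.2]
width: 0.998
t 1.82 tcp [0.4799 0.1043 0.2307] yaw 16.4 tilt [-0.08 -0.02] F [-0.2 -1.  -0.2] w 8.52 j [ 0.04  0.03  1.74 -0.    1.37  1.32]
shift cm (tool) [ 5.35 -6.11  0.06]
```

View pics/w1.png

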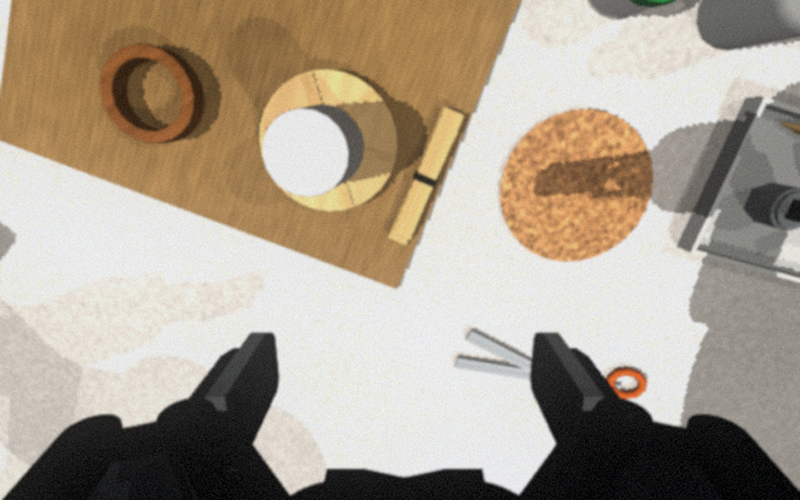

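Run:
```python
from h import *
c=np.load("w1.npy",allow_pickle=True).item(); P=cloud(c)
X,Y,Z=P[...,0],P[...,1],P[...,2]
m=(Z>0.08)&(Z<0.092)&(X>.45)&(X<.6)&(Y>.12)&(Y<.24)
print(m.sum())
num,l,s,ce=cv2.connectedComponentsWithStats(m.astype(np.uint8)); i=1+s[1:,4].argmax(); print(s[i])
cn,_=cv2.findContours((l==i).astype(np.uint8),0,1); cn=max(cn,key=len).reshape(-1,2)
q=onz(c,cn,0.086); (a,b),r=cv2.minEnclosingCircle(q[:,:2].astype(np.float32)); print("cup top",a,b,r, q.mean(0),np.median(Z[l==i]))
A=np.c_[2*q[:,:2],np.ones(len(q))]; s_=np.linalg.lstsq(A,(q[:,:2]**2).sum(1),rcond=None)[0]; print(s_[:2])
print(proj(c,[[0.539,-0.031,0.003],[.633,.365,.03],[.677,.21,.03]]))
```

```text
3860
[ 210   86   71   71 3860]
cup top 0.5155535340309143 0.18051838874816895 0.02855304442346096 [0.51551302 0.18046082 0.086     ] 0.08577963499082772
[0.51497242 0.18034928]
[[461.50392931 151.18109059]
 [ 72.78801088 -86.91820213]
 [267.61168457 -86.90469846]]
```

The wrist view shows the cup's white top at image (245,121), the plate at (462,148) and the stick bundle right of the model. All three views agree on the cup to 2 mm, and I take (0.515, 0.180).

```bash
python3 -m jog '[[8.54,[2.7,-3.1,0],[0,0,0]],[8.54,[2.7,-3.1,0],[0,0,0]],[8.54,[0.1,-0.07,3.5],[0,0,0]],[8.54,[0,0,3.5],[0,0,0]],[8.54,[0,0,3.0],[0,0,0]]]'
python3 - <<'E'
from h import *
s,M=pose(); need([0.515,0.180,0.04],s,M)
E
```

```text
time_s: 2.28
tool_pos: [0.5151, 0.1767, 0.13]
ee_rot: [0.99, 0.14, -0.0, 0.0]
wrist_force: [-1.1, -0.1, -1.0]
width: 1.002
t 2.28 tcp [0.5151 0.1767 0.13  ] yaw 16.07 tilt [-0.   -0.03] F [-1.1 -0.1 -1. ] w 8.56 j [ 0.17  0.25  1.71 -0.    1.18  1.46]
shift cm (tool) [ 0.08 -0.32  9.  ]
```

```bash
python3 -m jog '[[8.54,[0.1,-0.3,0],[0,0,0]],[8.54,[0,0,3.0],[0,0,0]],[8.54,[0,0,3.0],[0,0,0]],[8.54,[0,0,3.0],[0,0,0]],[8.54,[0,0,0],[0,0,0]]]' 30;  python3 -m jog '[[5,[0,0,0],[0,0,0]],[5,[0,0,0],[0,0,0]],[5,[0,0,0],[0,0,0]],[5,[0,0,0],[0,0,0]],[5,[0,0,0],[0,0,0]]]' 30
python3 - <<'E'
from h import *
s,M=pose(); need([0.515,0.180,0.04],s,M)
E
```

```text
time_s: 2.7
tool_pos: [0.5112, 0.179, 0.0372]
ee_rot: [0.99, 0.139, -0.005, 0.0]
wrist_force: [-1.6, -0.8, -1.0]
width: 1.003
time_s: 3.12
tool_pos: [0.5183, 0.1813, 0.0447]
ee_rot: [0.99, 0.14, 0.003, 0.0]
wrist_force: [-0.9, -1.3, 6.4]
width: 0.69
t 3.12 tcp [0.5183 0.1813 0.0447] yaw 16.15 tilt [0.34 0.03] F [-0.9 -1.3  6.4] w 5.89 j [ 0.18  0.38  1.75 -0.    1.    1.47]
shift cm (tool) [-0.35  0.03  0.46]
```

```bash
python3 -m jog '[[5,[0,0,-0.5],[0,0,0]],[5,[0,0,-1.5],[0,0,0]],[5,[0,0,-2],[0,0,0]],[5,[0,0,-2],[0,0,0]],[5,[0,0,-2],[0,0,0]]]' 30;  python3 - <<'E'
from h import *
s,M=pose(); shot("scene","s2",(200,80,500,300)); c=shot("wrist","w2")
s,M=pose(); need([0.539,-0.031,0.1],s,M)
E
```

```text
time_s: 3.53
tool_pos: [0.5154, 0.1814, 0.1228]
ee_rot: [0.99, 0.14, 0.0, -0.0]
wrist_force: [0.7, -1.5, -0.2]
width: 0.695
t 3.53 tcp [0.5154 0.1814 0.1228] yaw 16.15 tilt [0.03 0.02] F [ 0.7 -1.5 -0.2] w 5.93 j [0.18 0.26 1.72 0.   1.16 1.47]
t 3.63 tcp [0.519  0.1821 0.1261] yaw 16.16 tilt [0.55 0.11] F [ 0.7  0.1 -0.5] w 5.89 j [0.18 0.26 1.71 0.   1.16 1.47]
shift cm (tool) [-4.03 21.02  2.59]
```

View pics/s2.png

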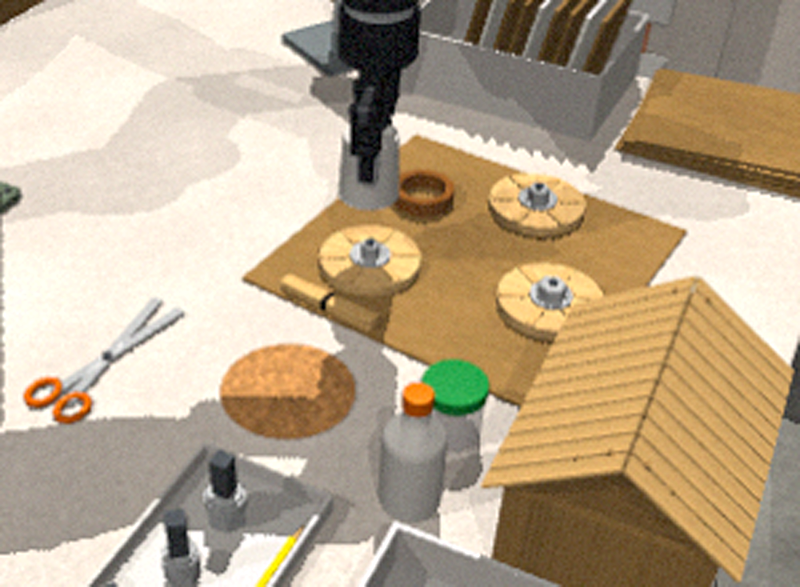

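View pics/w2.png

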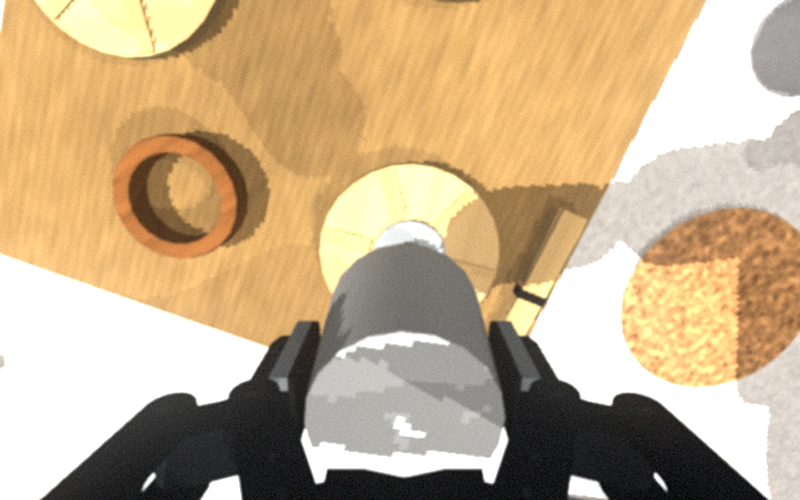

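The cup is held between the fingers with its mouth well clear of the nut (scene crop (370,170) over the model at (370,255)). I move it over the plate.

```bash
python3 -m jog '[[5,[-0.3,1.6,0],[0,0,0]],[5,[-0.6,3.2,0],[0,0,0]],[5,[-0.7,3.7,0],[0,0,0]],[5,[-0.7,3.7,0],[0,0,0]],[5,[-0.7,3.7,0],[0,0,0]]]';python3 -m jog '[[5,[-0.5,3.2,0],[0,0,0]],[5,[-0.3,1.7,0],[0,0,0]],[5,[0,0.2,0.8],[0,0,0]],[5,[0,0,0],[0,0,0]],[5,[0,0,0],[0,0,0]]]';  python3 - <<'E'
from h import *
c=shot("wrist","w3")
s,M=pose(); need([0.539,-0.031,0.03],s,M)
E
```

```text
time_s: 4.05
tool_pos: [0.5302, 0.0191, 0.1207]
ee_rot: [0.99, 0.141, -0.0, -0.0]
wrist_force: [1.1, 0.1, -0.8]
width: 0.694
time_s: 4.47
tool_pos: [0.5361, -0.0302, 0.1119]
ee_rot: [0.99, 0.14, -0.001, -0.001]
wrist_force: [0.1, -0.2, -0.9]
width: 0.69
t 4.52 tcp [ 0.5364 -0.0298  0.1123] yaw 16.2 tilt [-0.12  0.06] F [-0.4 -0.5 -0.7] w 5.88 j [-0.22  0.26  1.74  0.    1.14  1.07]
shift cm (tool) [0.23 0.2  8.23]
```

View pics/w3.png

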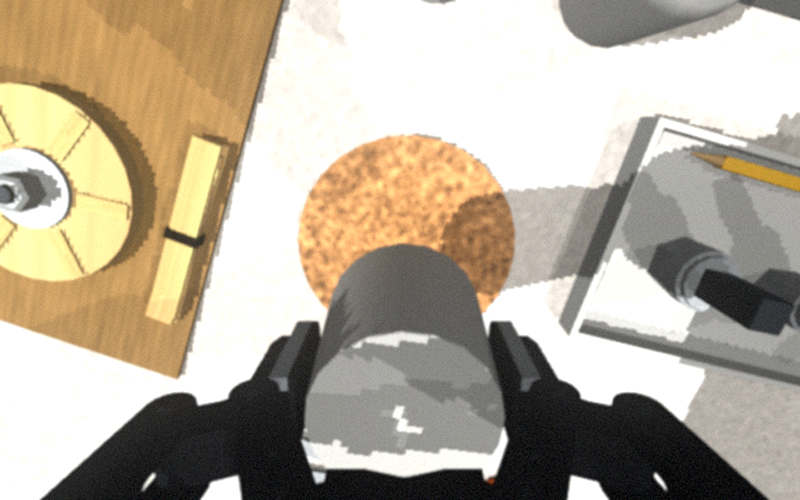

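The plate sits under the cup, with the cup centred to about 3 mm. I'm lowering it now.

```bash
python3 -m jog '[[5,[0.2,0.2,2],[0,0,0]],[5,[0,0,2.5],[0,0,0]],[5,[0,0,2.0],[0,0,0]],[5,[0,0,0.8],[0,0,0]],[5,[0,0,0.0],[0,0,0]]]';python3 -m jog '[[5,[0,0,0.3],[0,0,0]],[5,[0,0,0.2],[0,0,0]],[5,[0,0,0.2],[0,0,0]],[5,[0,0,0],[0,0,0]],[5,[0,0,0],[0,0,0]]]';  python3 - <<'E'
from h import *
s,M=pose(); need([0.539,-0.031,0.03],s,M)
E
```

```text
time_s: 4.93
tool_pos: [0.5375, -0.0307, 0.0379]
ee_rot: [0.99, 0.141, -0.003, -0.001]
wrist_force: [0.6, 0.3, -0.4]
width: 0.691
time_s: 5.35
tool_pos: [0.5405, -0.0326, 0.034]
ee_rot: [0.99, 0.14, 0.001, 0.0]
wrist_force: [0.1, -0.2, -0.8]
width: 0.692
t 5.35 tcp [ 0.5405 -0.0326  0.034 ] yaw 16.14 tilt [ 0.08 -0.01] F [ 0.1 -0.2 -0.8] w 5.91 j [-0.22  0.38  1.77  0.    0.98  1.07]
shift cm (tool) [-0.1  -0.19  0.4 ]
```

```bash
python3 -m jog '[[5,[0,0,0.2],[0,0,0]],[5,[0,0,0.1],[0,0,0]],[5,[0,0,0.1],[0,0,0]],[5,[0,0,0],[0,0,0]],[5,[0,0,0],[0,0,0]]]';  python3 - <<'E'
from h import *
s,M=pose(); c=shot("scene","s3",(250,150,400,262)); pose()
E
```

```text
time_s: 5.77
tool_pos: [0.5407, -0.0327, 0.0315]
ee_rot: [0.99, 0.14, 0.001, 0.0]
wrist_force: [-4.5, -0.7, 12.3]
width: 0.688
t 5.77 tcp [ 0.5407 -0.0327  0.0315] yaw 16.14 tilt [ 0.06 -0.02] F [-4.5 -0.7 12.3] w 5.87 j [-0.22  0.39  1.77 -0.    0.98  1.07]
t 5.82 tcp [ 0.5407 -0.0327  0.0316] yaw 16.14 tilt [ 0.07 -0.02] F [-3.9  0.4 13. ] w 5.88 j [-0.22  0.39  1.77 -0.    0.98  1.07]
```

View pics/s3.png

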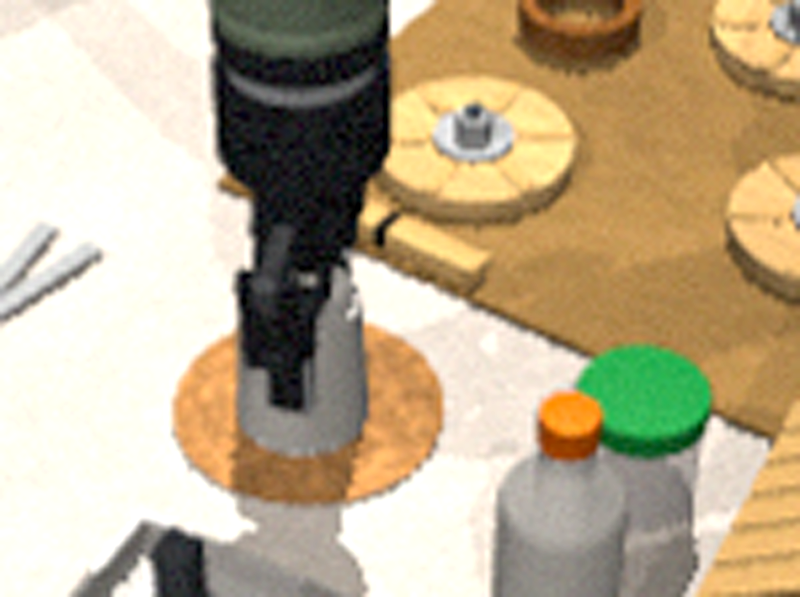

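The cup rests on the plate at crop (300,400), with 13 N of contact. I release it and rise.

```bash
python3 -m jog '[[8.54,[0,0,-0.2],[0,0,0]],[8.54,[0,0,0],[0,0,0]],[8.54,[0,0,0],[0,0,0]],[8.54,[0,0,0],[0,0,0]],[8.54,[0,0,-0.5],[0,0,0]]]';python3 -m jog '[[8.54,[0,0,-2],[0,0,0]],[8.54,[0,0,-3],[0,0,0]],[8.54,[0,0,-4],[0,0,0]],[8.54,[0,0,-3],[0,0,0]],[8.54,[0,0,-2],[0,0,0]]]';  python3 - <<'E'
from h import *
c=shot("wrist","w4"); s,M=pose(); need([0.515,0.180,0.21],s,M)
c=shot("scene","s4",(250,150,400,262))
P=cloud(c);q=P[(P[...,2]>.068)&(P[...,2]<.08)&(P[...,0]>.48)&(P[...,0]<.6)&(abs(P[...,1]+.03)<.05)];print(len(q),q.min(0),q.max(0))
E
```

```text
time_s: 6.23
tool_pos: [0.5387, -0.0322, 0.0351]
ee_rot: [0.99, 0.14, -0.001, -0.001]
wrist_force: [-0.4, 0.6, -0.8]
width: 1.0
time_s: 6.65
tool_pos: [0.5416, -0.0328, 0.1804]
ee_rot: [0.99, 0.14, 0.003, 0.001]
wrist_force: [0.7, -0.4, -0.1]
width: 0.996
t 6.7 tcp [ 0.544  -0.0332  0.184 ] yaw 16.16 tilt [ 0.67 -0.15] F [ 1.3 -0.1  2.7] w 8.5 j [-0.22  0.18  1.68  0.    1.27  1.07]
shift cm (tool) [  3.18 -21.27  -2.69]
308 [ 0.50966512 -0.06255573  0.06824634] [ 0.56493705 -0.0062697   0.07651567]
```

View pics/w4.png

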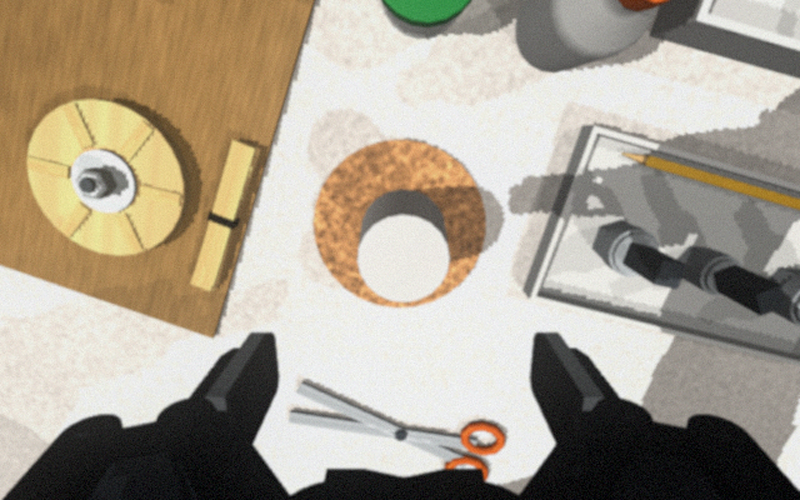

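View pics/s4.png

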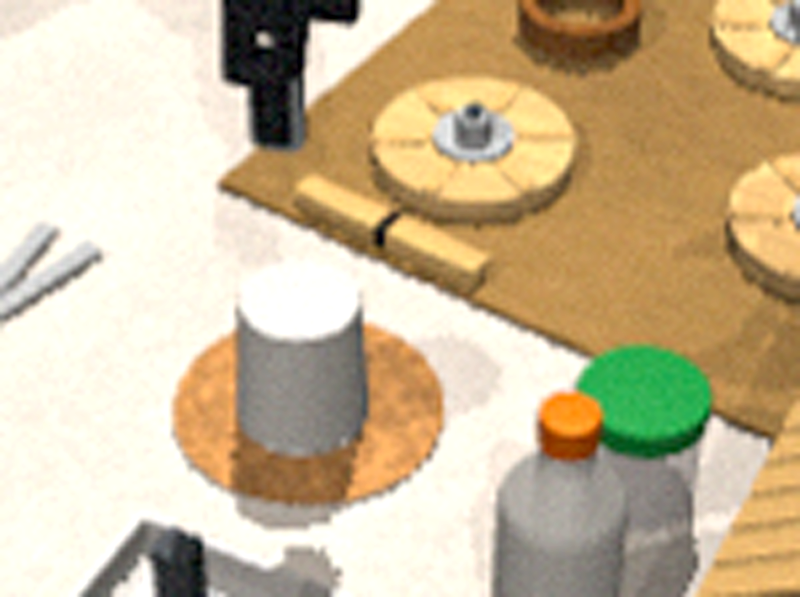

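The cup stands on the plate at crop (300,370), about (0.537, -0.034), which is 3 mm off centre. Next I look at the nut from above.

```bash
python3 -m jog '[[8.54,[0.5,-3.6,0],[0,0,0]],[8.54,[0.6,-3.6,0],[0,0,0]],[8.54,[0.6,-3.6,1],[0,0,0]],[8.54,[0.6,-3.6,1],[0,0,0]],[8.54,[0.6,-3.6,1],[0,0,0]]]';python3 -m jog '[[8.54,[0.3,-3.2,1],[0,0,0]],[8.54,[0,0,0],[0,0,0]],[8.54,[0,0,0],[0,0,0]],[8.54,[0,0,0],[0,0,0]],[8.54,[0,0,0],[0,0,0]]]';  python3 - <<'E'
from h import *
c=shot("wrist","w5"); s,M=pose(); need([0.515,0.180,0.14],s,M)
cv2.imwrite("pics/w5b.png",c["img"][...,::-1]); print(proj(c,[0.515,.18,.033]))
E
```

```text
time_s: 7.17
tool_pos: [0.5164, 0.1499, 0.1448]
ee_rot: [0.99, 0.14, -0.001, -0.0]
wrist_force: [0.8, 0.1, -0.1]
width: 0.999
time_s: 7.58
tool_pos: [0.512, 0.179, 0.1362]
ee_rot: [0.99, 0.14, -0.0, 0.0]
wrist_force: [1.2, 0.3, -0.1]
width: 1.002
t 7.63 tcp [0.5122 0.1789 0.1364] yaw 16.04 tilt [ 0.02 -0.02] F [0.7 0.8 0.1] w 8.53 j [ 0.18  0.24  1.71 -0.    1.19  1.47]
shift cm (tool) [ 0.3  -0.03 -0.36]
[[323.19125289 199.40184402]]
```

View pics/w5.png

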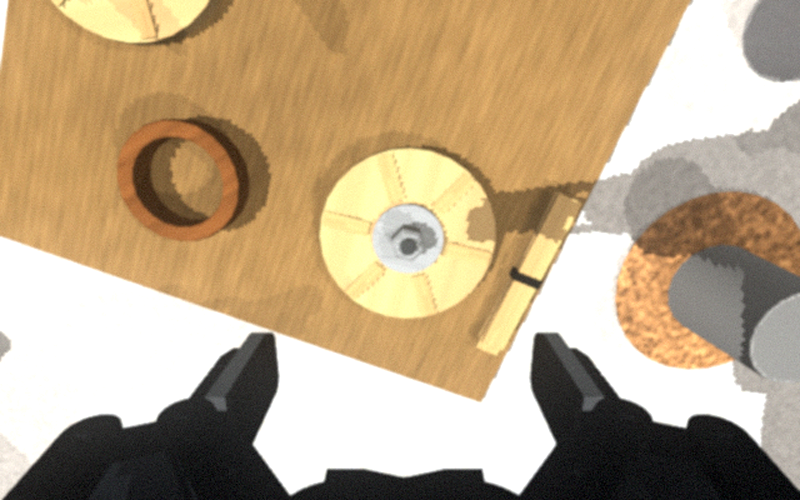

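Run:
```python
from h import *
c=np.load("w5.npy",allow_pickle=True).item()
# rectified top-down view at nut-top plane z=0.032 : 0.1mm/px, +/-27mm
def rect(c,z,cx,cy,half,mm,flip=True):
    n=int(2*half/mm); g=(np.arange(n)+.5)*mm-half
    Xg,Yg=np.meshgrid(g,-g); P=np.c_[cx+Xg.ravel()/1000,cy+Yg.ravel()/1000,np.full(n*n,z)]
    uv=proj(c,P).astype(np.float32).reshape(n,n,2); return cv2.remap(c["img"],uv[...,0],uv[...,1],cv2.INTER_CUBIC)
im=rect(c,0.033,0.515,0.180,28,0.1)
im=cv2.convertScaleAbs(im[...,::-1],alpha=1.3)
cv2.imwrite("pics/nutrect.png",im)
```

```text
(no output)
```

View pics/nutrect.png

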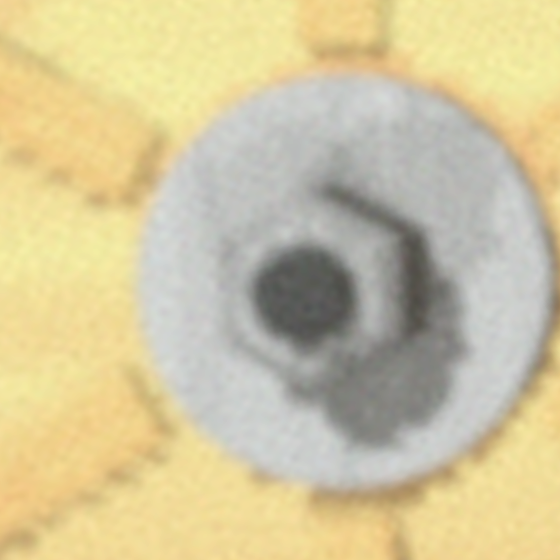

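The rectified patch (0.1 mm/px) shows a nut about 18 mm across flats on the 41 to 44 mm washer, with corners roughly at ±90° world. I go closer for a better look.

```bash
cat >> h.py <<'E'
def rect(c,z,cx,cy,half,mm):
    n=int(2*half/mm); g=(np.arange(n)+.5)*mm-half
    Xg,Yg=np.meshgrid(g,-g); P=np.c_[cx+Xg.ravel()/1000,cy+Yg.ravel()/1000,np.full(n*n,z)]
    uv=proj(c,P).astype(np.float32).reshape(n,n,2); return cv2.remap(c["img"],uv[...,0],uv[...,1],cv2.INTER_CUBIC)
E
python3 -m jog '[[8.54,[-1,0,1.5],[0,0,0]],[8.54,[-1,0,2],[0,0,0]],[8.54,[0,0,2],[0,0,0]],[8.54,[0,0,1],[0,0,0]],[8.54,[0,0,0],[0,0,0]]]';python3 -m jog '[[8.54,[0,0,0],[0,0,0]],[8.54,[0,0,0],[0,0,0]],[8.54,[0,0,0],[0,0,0]],[8.54,[0,0,0],[0,0,0]],[8.54,[0,0,0],[0,0,0]]]';  python3 - <<'E'
from h import *
c=shot("wrist","w6",(220,100,420,250)); s,M=pose()
cv2.imwrite("pics/nutrect2.png",rect(c,0.033,0.515,0.180,28,0.1)[...,::-1])
E
```

```text
time_s: 8.05
tool_pos: [0.4908, 0.1731, 0.0691]
ee_rot: [0.99, 0.14, -0.002, 0.0]
wrist_force: [-0.4, -0.4, -0.4]
width: 1.0
time_s: 8.47
tool_pos: [0.4933, 0.1747, 0.0722]
ee_rot: [0.99, 0.14, 0.001, -0.0]
wrist_force: [-1.3, -0.4, 0.3]
width: 1.003
t 8.52 tcp [0.4931 0.1747 0.072 ] yaw 16.16 tilt [0.08 0.01] F [ 0.1  0.2 -0. ] w 8.54 j [ 0.18  0.29  1.8  -0.    1.05  1.46]
```

View pics/nutrect2.png

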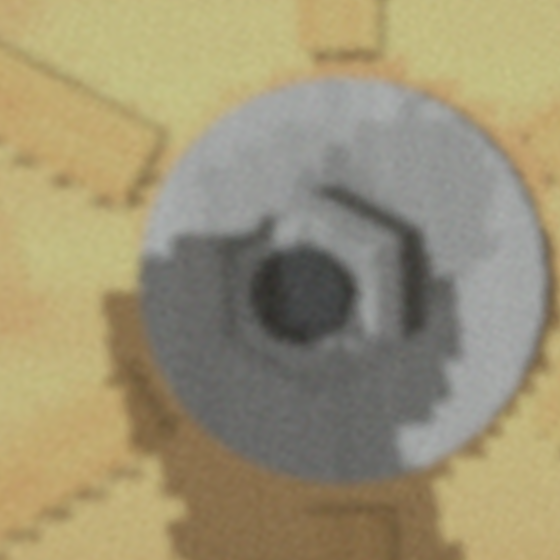

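Run:
```python
from h import *
for nm in ["w5","w6"]:
    c=np.load(nm+".npy",allow_pickle=True).item()
    im=rect(c,0.019,0.515,0.180,28,0.1); hsv=cv2.cvtColor(im,cv2.COLOR_RGB2HSV)
    m=cv2.morphologyEx(((hsv[...,1]<55)).astype(np.uint8),cv2.MORPH_OPEN,np.ones((15,15)))
    m=cv2.morphologyEx(m,cv2.MORPH_CLOSE,np.ones((25,25)))
    cn=max(cv2.findContours(m,0,1)[0],key=cv2.contourArea); h=cv2.convexHull(cn)
    e=cv2.fitEllipse(h); print(nm,"washer c",515+(e[0][0]-280)*.1,180-(e[0][1]-280)*.1,"axes mm",np.array(e[1])*.1)
    im2=rect(c,0.036,0.515,0.180,28,0.1); g=cv2.GaussianBlur(cv2.cvtColor(im2,cv2.COLOR_RGB2GRAY),(0,0),5)
    thr=70 if nm=="w5" else 58
    mm=(g<thr).astype(np.uint8); n,l,s,ce=cv2.connectedComponentsWithStats(mm)
    for i in range(1,n):
        if 3000<s[i,4]<30000: print(" bolt?",s[i],515+(ce[i][0]-280)*.1,180-(ce[i][1]-280)*.1)
    if nm=="w6":
        im3=rect(c,0.019,0.515,0.180,20,0.05); 
        cv2.imwrite("pics/n19.png",cv2.resize(cv2.convertScaleAbs(im3[...,::-1],alpha=1.3),(600,600)))
```

```text
w5 washer c 517.7088500976563 178.68179016113282 axes mm [44.04102783 44.35726624]
 bolt? [ 279  267   75   64 3209] 518.8886880648176 178.1007167341851
w6 washer c 517.7433654785157 178.7760986328125 axes mm [43.67142334 44.20285034]
```

View pics/n19.png

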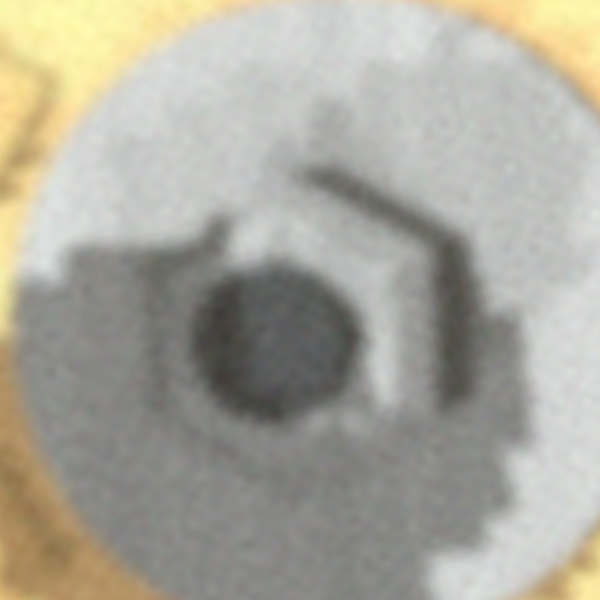

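Run:
```python
from h import *
for nm in ["w5","w6"]:
    c=np.load(nm+".npy",allow_pickle=True).item()
    im=rect(c,0.019,0.5177,0.1788,15,0.05); g=cv2.GaussianBlur(cv2.cvtColor(im,cv2.COLOR_RGB2GRAY).astype(np.float32),(0,0),4)
    gx=cv2.Sobel(g,cv2.CV_32F,1,0);gy=-cv2.Sobel(g,cv2.CV_32F,0,1)
    v,u=np.mgrid[0:600,0:600]; X=(u-299.5)*.05;Y=-(v-299.5)*.05; mag=np.hypot(gx,gy); th=np.degrees(np.arctan2(gy,gx))
    # dark-side-face: bright outside -> gradient outward. flats near 0 deg and 60 deg
    for f0 in (0,60,120,180,240,300):
        a=np.radians(f0); d=X*np.cos(a)+Y*np.sin(a); t=-X*np.sin(a)+Y*np.cos(a)
        for sgn in (1,-1):
            dth=(th-f0-(0 if sgn>0 else 180)+180)%360-180
            m=(d>4)&(d<11)&(abs(t)<4)&(abs(dth)<25)&(mag>0.35*mag[(abs(X)<10)&(abs(Y)<10)].max())
            if m.sum()>300:
                w=mag[m]; print(nm,f0,sgn,"off",round(np.average(dth[m],weights=w),1),"d",round(np.average(d[m],weights=w),2),m.sum())
    cv2.imwrite(f"pics/{nm}n.png",cv2.convertScaleAbs(im[...,::-1],alpha=1.5))
```

```text
w5 0 1 off 9.9 d 9.1 3507
w5 0 -1 off 2.1 d 5.8 6407
w5 60 1 off -0.7 d 8.82 5352
w5 60 -1 off -0.6 d 6.65 3653
w5 120 1 off -9.6 d 6.4 2549
w5 180 1 off 5.9 d 9.59 3102
w5 240 1 off -0.5 d 8.58 3795
w5 300 1 off 3.1 d 6.27 942
w5 300 -1 off 3.3 d 7.39 1086
w6 0 1 off 10.7 d 9.09 2346
w6 0 -1 off 0.2 d 6.21 4031
w6 60 1 off 0.4 d 8.77 4159
w6 60 -1 off -0.2 d 6.91 2893
w6 120 1 off -11.9 d 7.01 2019
w6 180 1 off -1.7 d 9.7 1262
w6 240 1 off 8.4 d 8.87 1338
w6 300 1 off -1.0 d 5.04 775
```

View pics/w5n.png

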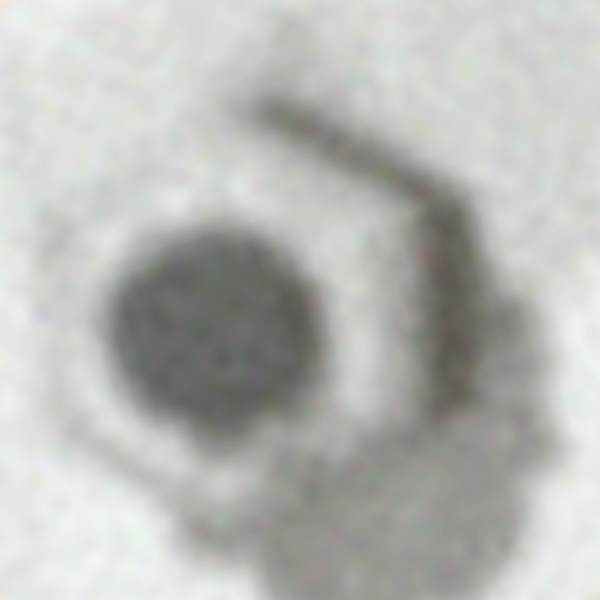

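The nut's flats lie at 0° and 60°, 8.8 to 9.1 mm from the centre. That makes it an 18 mm nut with corners at 30°, 90° and 150° world, so the small socket should fit. The washer centre in the wrist camera is (0.5177, 0.1788). Next I look at the small socket with the same yaw, so any camera bias cancels.

```bash
python3 -m jog '[[8.54,[0,0,-3],[0,0,0]],[8.54,[0,0,-4],[0,0,0]],[8.54,[0,0,-4],[0,0,0]],[8.54,[-0.5,3,-1.5],[0,0,0]],[8.54,[-0.6,4.0,0],[0,0,0]]]';python3 -m jog '[[4,[-0.6,4.0,0],[0,0,0]],[4,[-0.6,4.0,0],[0,0,0]],[4,[-0.6,4.0,0],[0,0,0]],[4,[-0.6,4.0,0],[0,0,0]],[4,[-0.6,4.0,0],[0,0,0]]]';python3 -m jog '[[4,[-0.6,4.0,0],[0,0,0]],[4,[-0.6,4.0,0],[0,0,0]],[4,[-0.6,4.0,0],[0,0,0]],[4,[-0.6,4.0,0],[0,0,0]],[4,[0,0.8,0],[0,0,0]]]';  python3 - <<'E'
from h import *
s,M=pose(); need([.555,-.263,.125],s,M)
E
```

```text
time_s: 8.93
tool_pos: [0.5052, 0.1061, 0.2029]
ee_rot: [0.99, 0.143, 0.006, 0.0]
wrist_force: [0.5, -0.3, -0.5]
width: 0.999
time_s: 9.35
tool_pos: [0.5282, -0.098, 0.1967]
ee_rot: [0.99, 0.141, 0.0, 0.0]
wrist_force: [0.2, 1.2, 0.0]
width: 0.47
time_s: 9.77
tool_pos: [0.552, -0.2709, 0.1967]
ee_rot: [0.99, 0.138, 0.0, 0.002]
wrist_force: [-0.3, -0.1, 0.8]
width: 0.468
t 9.77 tcp [ 0.552  -0.2709  0.1967] yaw 15.85 tilt [ 0.08 -0.24] F [-0.3 -0.1  0.8] w 3.99 j [-0.6   0.32  1.48 -0.    1.34  0.7 ]
shift cm (tool) [ 0.51 -0.71  7.17]
```

```bash
python3 -m jog '[[4,[0.3,-0.4,2],[0,0,0]],[4,[0,0,3],[0,0,0]],[4,[0,0,2],[0,0,0]],[4,[0,0,0],[0,0,0]],[4,[0,0,0],[0,0,0]]]';python3 -m jog '[[4,[0,0,0],[0,0,0]],[4,[0,0,0],[0,0,0]],[4,[0,0,0],[0,0,0]],[4,[0,0,0],[0,0,0]],[4,[0,0,0],[0,0,0]]]';  python3 - <<'E'
from h import *
c=shot("wrist","w7"); s,M=pose(); shot("scene","s7",(205,220,335,318))
cv2.imwrite("pics/sockrect.png",rect(c,0.079,0.575,-.257,25,0.1)[...,::-1])
E
```

```text
time_s: 10.18
tool_pos: [0.5526, -0.2586, 0.125]
ee_rot: [0.99, 0.141, -0.001, -0.001]
wrist_force: [1.4, -0.3, 0.0]
width: 0.471
time_s: 10.6
tool_pos: [0.5542, -0.2599, 0.1274]
ee_rot: [0.99, 0.14, 0.001, 0.001]
wrist_force: [-0.1, 0.0, 0.6]
width: 0.465
t 10.65 tcp [ 0.554  -0.2598  0.1271] yaw 16.15 tilt [ 0.07 -0.04] F [-0.4  0.2 -0.4] w 4.01 j [-0.58  0.38  1.54  0.    1.21  0.71]
```

View pics/w7.png

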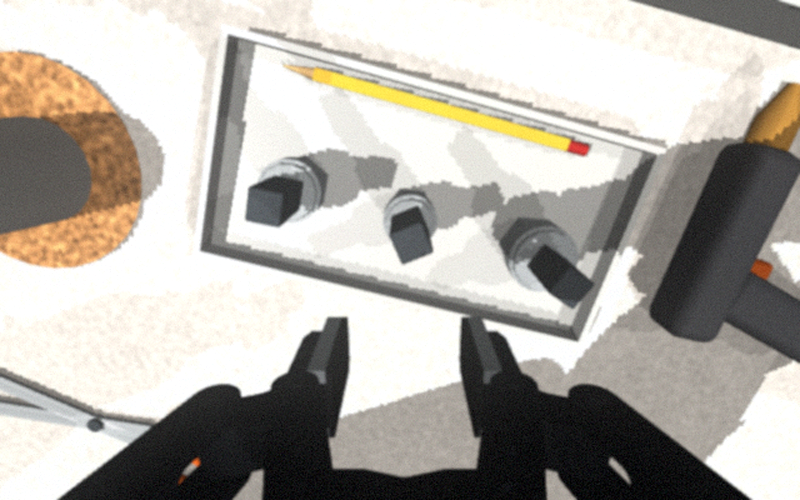

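View pics/sockrect.png

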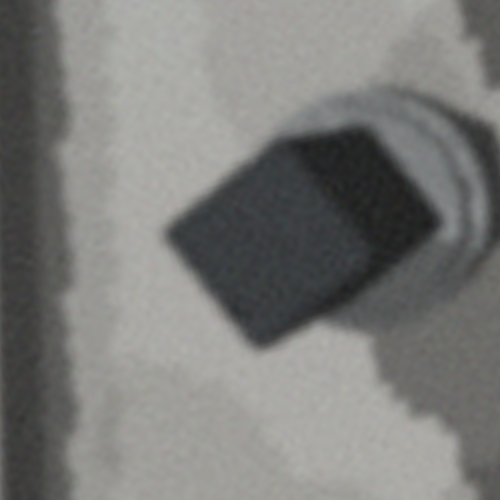

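View pics/s7.png

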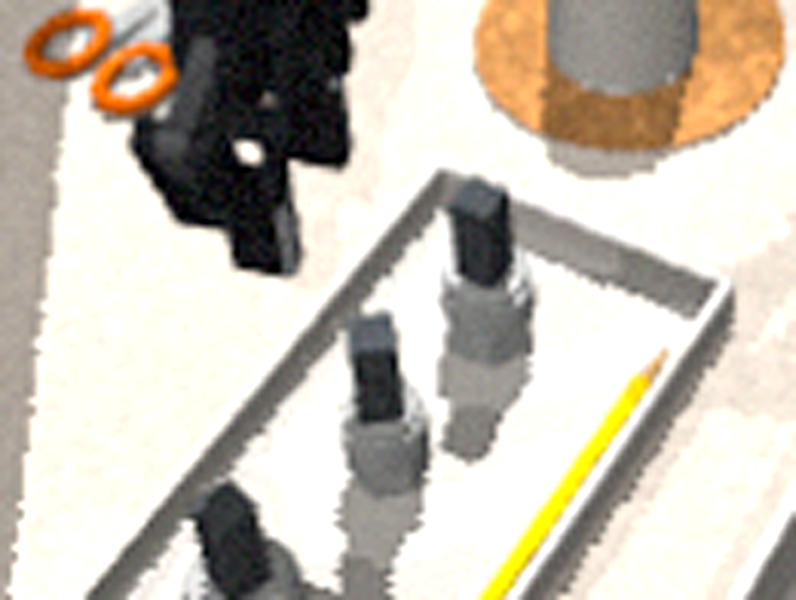

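In the wrist picture the small socket is the middle one, its top at (410,235), flats facing 41° and 131°. The top centre is (0.577, -0.256), and the nut-to-socket offset is the same in all three cameras within 1 mm. I turn 25° and grasp it.

```bash
python3 -m jog '[[4,[1.1,0.15,0],[0,0,0]],[4,[1.1,0.15,0],[0,0,-5]],[4,[0,0,0],[0,0,-7]],[4,[0,0,0],[0,0,-7]],[4,[0,0,0],[0,0,-6]]]';python3 -m jog '[[4,[0,0,1],[0,0,0]],[4,[0,0,2],[0,0,0]],[4,[0,0,2],[0,0,0]],[4,[0,0,0],[0,0,0]],[4,[0,0,0],[0,0,0]]]';  python3 - <<'E'
from h import *
c=shot("wrist","w8"); s,M=pose(); need([.576,-.2565,.04],s,M)
E
```

```text
time_s: 11.12
tool_pos: [0.5758, -0.2563, 0.1263]
ee_rot: [0.935, 0.354, -0.0, 0.0]
wrist_force: [0.8, 0.6, 0.1]
width: 0.468
time_s: 11.53
tool_pos: [0.574, -0.2554, 0.0742]
ee_rot: [0.937, 0.351, -0.001, -0.002]
wrist_force: [-0.0, 0.5, 0.1]
width: 0.471
t 11.58 tcp [ 0.5753 -0.2562  0.0759] yaw 41.06 tilt [-0.05  0.03] F [0.1 0.2 0.3] w 4.03 j [-0.56  0.48  1.52  0.    1.14  0.3 ]
shift cm (tool) [0.04 0.07 3.59]
```

View pics/w8.png

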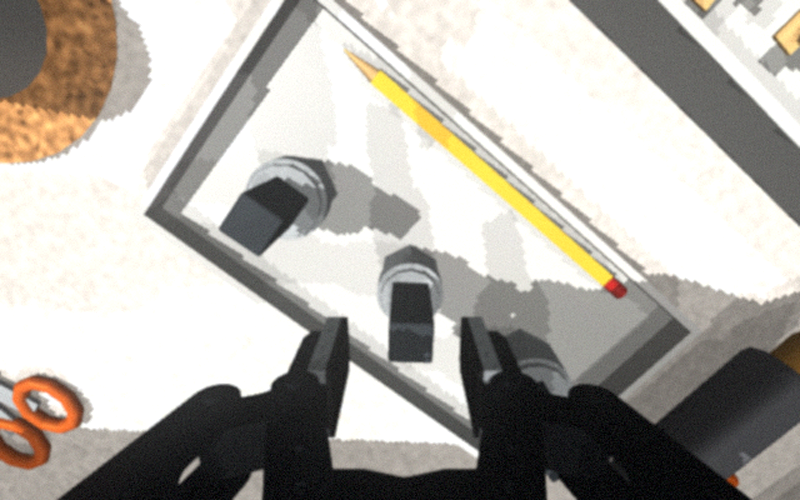

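The socket top is at (410,340), centred between the fingers. A hex edge at (412,250) points along tool +x, so a corner lies on tool x. I lower and grip.

```bash
python3 -m jog '[[4,[0,0.05,1.5],[0,0,0]],[4,[0,0,1.5],[0,0,0]],[4,[0,0,0.4],[0,0,0]],[4,[0,0,0],[0,0,0]],[4,[0,0,0],[0,0,0]]]' 60;python3 -m jog '[[1,[0,0,0],[0,0,0]],[1,[0,0,0],[0,0,0]],[1,[0,0,0],[0,0,0]],[1,[0,0,0],[0,0,0]],[1,[0,0,0],[0,0,0]]]' 60;  python3 - <<'E'
from h import *
s,M=pose();
E
python3 -m jog '[[1,[0,0,-0.5],[0,0,0]],[1,[0,0,-1],[0,0,0]],[1,[0,0,-2],[0,0,0]],[1,[0,0,-2],[0,0,0]],[1,[0,0,0],[0,0,0]]]'
python3 - <<'E'
from h import *
c=shot("wrist","w9");s,M=pose();
E
```

```text
time_s: 12.0
tool_pos: [0.5765, -0.2571, 0.0433]
ee_rot: [0.936, 0.351, 0.0, 0.001]
wrist_force: [0.1, 0.1, 1.3]
width: 0.469
time_s: 12.42
tool_pos: [0.5769, -0.2573, 0.0438]
ee_rot: [0.936, 0.351, 0.001, 0.001]
wrist_force: [-0.5, 0.2, 5.7]
width: 0.181
t 12.42 tcp [ 0.5769 -0.2573  0.0438] yaw 41.14 tilt [ 0.13 -0.08] F [-0.5  0.2  5.7] w 1.55 j [-0.56  0.52  1.53  0.    1.08  0.3 ]
time_s: 12.83
tool_pos: [0.5785, -0.2583, 0.1018]
ee_rot: [0.936, 0.351, 0.002, 0.003]
wrist_force: [1.9, -0.1, -1.3]
width: 0.176
t 12.88 tcp [ 0.5777 -0.2578  0.1   ] yaw 41.15 tilt [ 0.27 -0.17] F [-0.8  0.1 -2. ] w 1.52 j [-0.56  0.45  1.51 -0.    1.18  0.3 ]
```

View pics/w9.png

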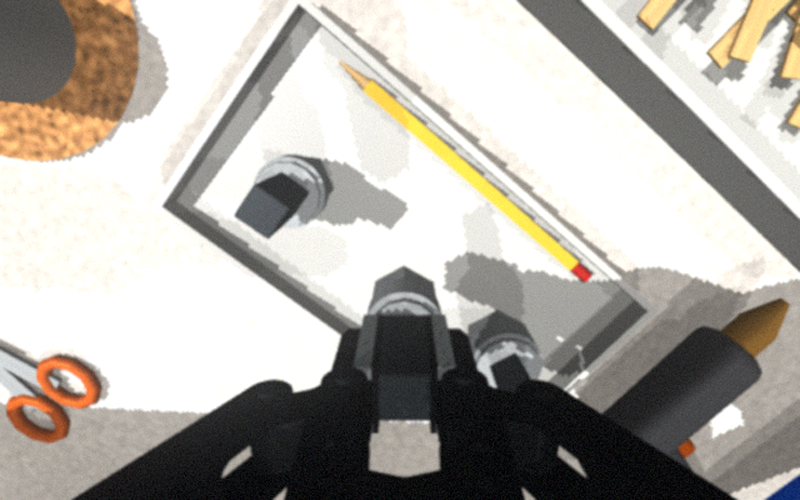

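Run:
```python
from h import *
c=np.load("w9.npy",allow_pickle=True).item()
im=rect(c,0.061,0.5777,-.2578,28,0.1); cv2.imwrite("pics/heldrect.png",cv2.convertScaleAbs(im[...,::-1],alpha=1.3))
M=np.array(c["T"]); print(M.round(3))
s,Mt=pose()
q=onz(c,[[323,214]],0.061)[0]; print(q, 1000*Mt.T@(q-s["tool_pos"]))
```

```text
[[ 0.658 -0.72  -0.22   0.636]
 [-0.753 -0.626 -0.201 -0.207]
 [ 0.007  0.298 -0.955  0.244]
 [ 0.     0.     0.     1.   ]]
t 12.88 tcp [ 0.5777 -0.2578  0.1   ] yaw 41.15 tilt [ 0.27 -0.17] F [-0.8  0.1 -2. ] w 1.52 j [-0.56  0.45  1.51 -0.    1.18  0.3 ]
[ 0.58917915 -0.24961643  0.061     ] [13.99781754  1.17503517 39.00353285]
```

View pics/heldrect.png

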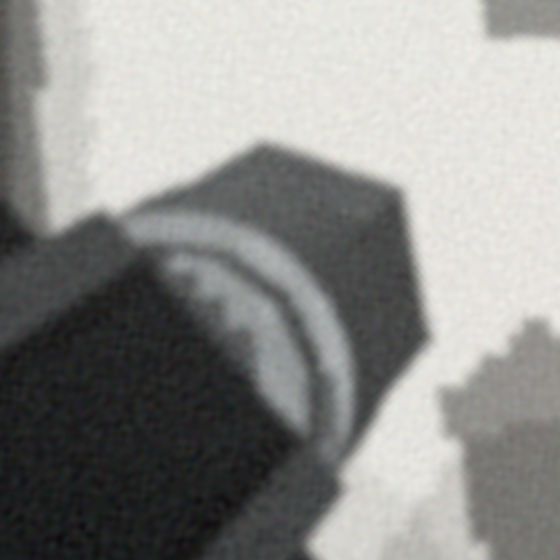

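In the rectified patch the held socket's rim corners at (263,142), (402,190) and (430,337) form 15 mm sides. This confirms its height and puts the rim centre 0.2 and 1.4 mm (tool x, y) from the TCP in the camera's terms. I carry it near the nut so both show in one picture.

```bash
python3 -m jog '[[1,[0,0,-2],[0,0,5]],[1,[0,0,-3],[0,0,6.1]],[1,[0.6,-1.8,-0.5],[0,0,0]],[1,[1.1,-3.7,0],[0,0,0]],[1,[1.1,-3.7,0],[0,0,0]]]';python3 -m jog '[[1,[1.1,-3.7,0],[0,0,0]],[1,[1.1,-3.7,0],[0,0,0]],[1,[1.1,-3.7,0],[0,0,0]],[1,[1.1,-3.7,0],[0,0,0]],[1,[1.1,-3.7,0],[0,0,0]]]';python3 -m jog '[[1,[1.1,-3.7,0],[0,0,0]],[1,[1.1,-3.7,0],[0,0,0]],[1,[1.1,-3.7,0],[0,0,0]],[1,[0.5,-1.8,0],[0,0,0]],[1,[0,0,0],[0,0,0]]]';  python3 - <<'E'
from h import *
s,M=pose(); need([.478,.1575,.11],s,M)
E
```

```text
time_s: 13.3
tool_pos: [0.5536, -0.1631, 0.1517]
ee_rot: [0.966, 0.258, 0.0, -0.0]
wrist_force: [0.9, 1.1, -2.7]
width: 0.18
time_s: 13.72
tool_pos: [0.507, 0.0264, 0.1506]
ee_rot: [0.966, 0.259, -0.001, -0.001]
wrist_force: [1.0, 1.2, -3.0]
width: 0.18
time_s: 14.13
tool_pos: [0.4745, 0.1588, 0.1505]
ee_rot: [0.965, 0.262, -0.002, -0.001]
wrist_force: [-0.1, -0.7, -2.5]
width: 0.173
t 14.13 tcp [0.4745 0.1588 0.1505] yaw 30.34 tilt [-0.23  0.07] F [-0.1 -0.7 -2.5] w 1.47 j [0.15 0.14 1.8  0.   1.21 1.19]
shift cm (tool) [0.25 0.3  4.05]
```

```bash
python3 -m jog '[[1,[0.2,0.2,1.5],[0,0,0]],[1,[0,0,2.5],[0,0,0]],[1,[0,0,1.5],[0,0,0]],[1,[0,0,0],[0,0,0]],[1,[0,0,0],[0,0,0]]]';python3 -m jog '[[1,[0,0,0],[0,0,0]],[1,[0,0,0],[0,0,0]],[1,[0,0,0],[0,0,0]],[1,[0,0,0],[0,0,0]],[1,[0,0,0],[0,0,0]]]';  python3 - <<'E'
from h import *
c=shot("wrist","w10"); s,M=pose(); t=s["tool_pos"]
cv2.imwrite("pics/h10.png",cv2.convertScaleAbs(rect(c,t[2]-.039,t[0],t[1],28,0.1)[...,::-1],alpha=1.2))
im=rect(c,.019,.517,.179,28,0.1); cv2.imwrite("pics/n10.png",im[...,::-1])
hsv=cv2.cvtColor(im,cv2.COLOR_RGB2HSV)
m=cv2.morphologyEx(((hsv[...,1]<55)).astype(np.uint8),cv2.MORPH_OPEN,np.ones((15,15)))
m=cv2.morphologyEx(m,cv2.MORPH_CLOSE,np.ones((25,25)))
cn=max(cv2.findContours(m,0,1)[0],key=cv2.contourArea); e=cv2.fitEllipse(cv2.convexHull(cn)); print("washer",517+(e[0][0]-280)*.1,179-(e[0][1]-280)*.1,np.array(e[1])*.1)
E
```

```text
time_s: 14.55
tool_pos: [0.4785, 0.1537, 0.0955]
ee_rot: [0.966, 0.259, -0.002, -0.0]
wrist_force: [0.0, 0.6, -2.7]
width: 0.176
time_s: 14.97
tool_pos: [0.4807, 0.1546, 0.0981]
ee_rot: [0.966, 0.259, 0.001, 0.0]
wrist_force: [1.3, 0.2, -3.3]
width: 0.178
t 15.02 tcp [0.4805 0.1546 0.0979] yaw 30.05 tilt [0.07 0.01] F [ 0.1 -0.3 -1.7] w 1.51 j [ 0.14  0.21  1.83 -0.    1.09  1.19]
washer 517.5762603759765 178.56734924316407 [43.82122803 44.05502319]
```

View pics/w10.png

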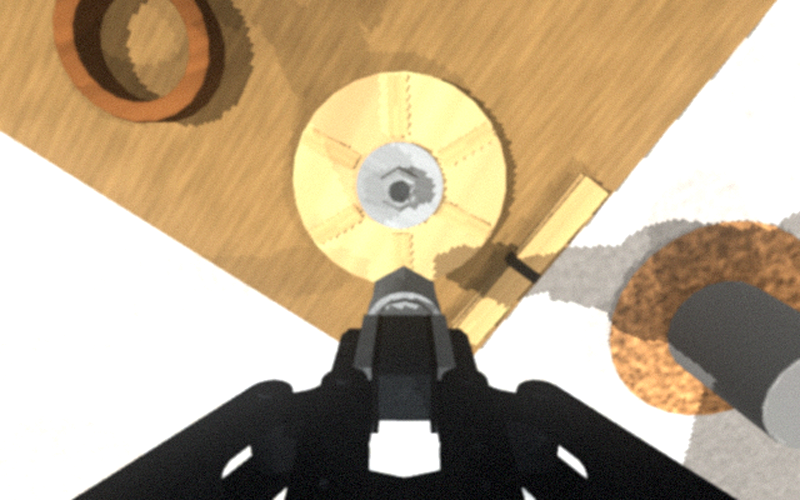

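View pics/h10.png

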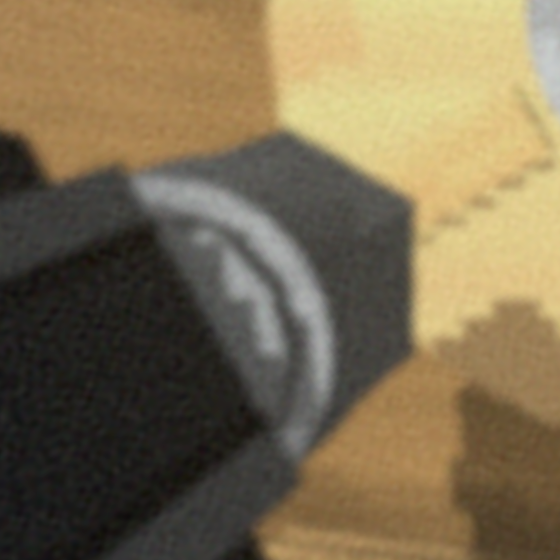

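View pics/n10.png

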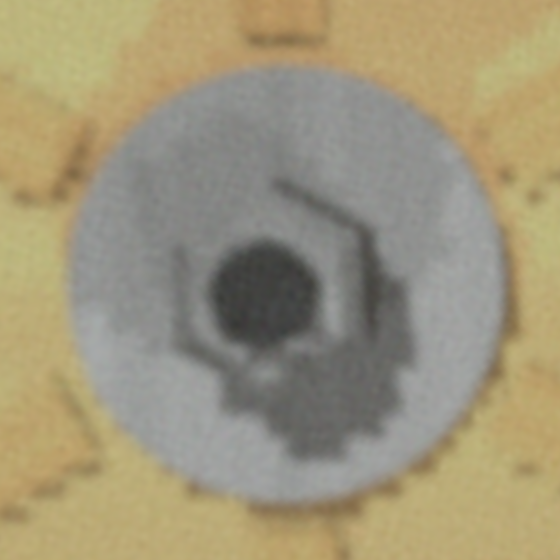

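The picture shows the nut at (400,188) and the socket rim tip at (404,266). From the corners, the rim centre in camera terms is TCP+(0.6, 0.3) mm, its corner points at 30.1°, and the washer centre is at (0.5176, 0.1786). So I shift 4.35 cm along tool x and -0.22 along y.

```bash
python3 -m jog '[[1,[1.5,-0.1,0],[0,0,0]],[1,[1.85,-0.12,0],[0,0,0]],[1,[1.0,0,0],[0,0,0]],[1,[0,0,0],[0,0,0]],[1,[0,0,0],[0,0,0]]]';python3 -m jog '[[1,[0,0,0],[0,0,0]],[1,[0,0,0],[0,0,0]],[1,[0,0,0],[0,0,0]],[1,[0,0,0],[0,0,0]],[1,[0,0,0],[0,0,0]]]';  python3 - <<'E'
from h import *
s,M=pose(); need([.5171,.1784,.0975],s,M); shot("scene","s10",(290,120,390,195))
E
```

```text
time_s: 15.43
tool_pos: [0.5165, 0.1782, 0.0972]
ee_rot: [0.966, 0.259, -0.0, 0.0]
wrist_force: [0.3, -0.4, -2.0]
width: 0.177
time_s: 15.85
tool_pos: [0.5163, 0.1781, 0.0973]
ee_rot: [0.966, 0.259, -0.0, -0.0]
wrist_force: [0.1, 0.1, -1.4]
width: 0.176
t 15.85 tcp [0.5163 0.1781 0.0973] yaw 30.04 tilt [-0.02 -0.  ] F [ 0.1  0.1 -1.4] w 1.5 j [ 0.17  0.3   1.73 -0.    1.11  1.22]
shift cm (tool) [ 0.08  0.01 -0.02]
```

View pics/s10.png

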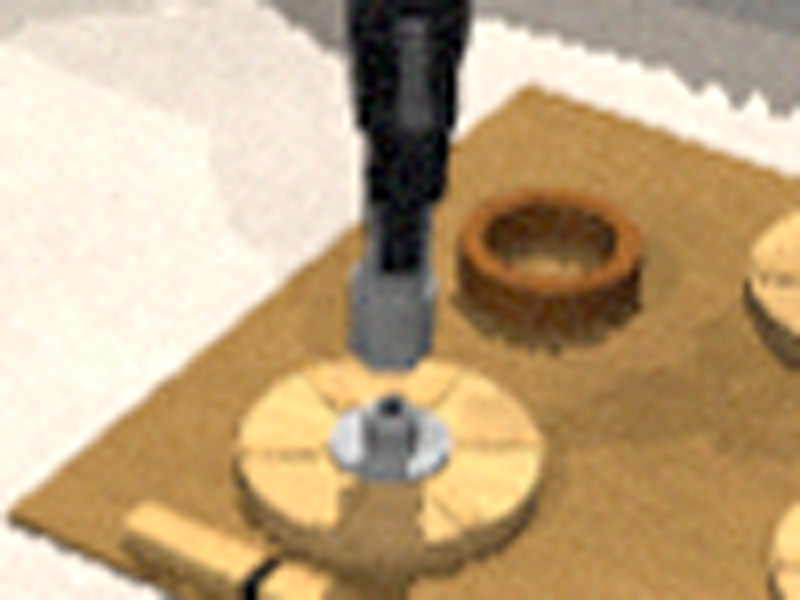

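In the scene crop the socket at (392,330) hangs straight above the nut at (390,430). I correct 0.7 mm and go down gently.

```bash
python3 -m jog '[[1,[0.07,0,0.8],[0,0,0]],[1,[0,0,0.9],[0,0,0]],[1,[0,0,0.4],[0,0,0]],[1,[0,0,0],[0,0,0]],[1,[0,0,0],[0,0,0]]]';python3 -m jog '[[1,[0,0,0.2],[0,0,0]],[1,[0,0,0.2],[0,0,0]],[1,[0,0,0.2],[0,0,0]],[1,[0,0,0.1],[0,0,0]],[1,[0,0,0],[0,0,0]]]';  python3 - <<'E'
from h import *
s,M=pose()
E
```

```text
time_s: 16.32
tool_pos: [0.5165, 0.1785, 0.0753]
ee_rot: [0.966, 0.259, -0.001, -0.0]
wrist_force: [-0.3, -0.4, -2.4]
width: 0.175
time_s: 16.73
tool_pos: [0.5171, 0.1786, 0.069]
ee_rot: [0.966, 0.259, -0.0, -0.0]
wrist_force: [-0.6, -0.8, -2.4]
width: 0.177
t 16.73 tcp [0.5171 0.1786 0.069 ] yaw 30.05 tilt [-0.03 -0.  ] F [-0.6 -0.8 -2.4] w 1.51 j [ 0.17  0.34  1.74 -0.    1.06  1.22]
```

```bash
python3 -m jog '[[1,[0,0,0.2],[0,0,0]],[1,[0,0,0.2],[0,0,0]],[1,[0,0,0.2],[0,0,0]],[1,[0,0,0],[0,0,0]],[1,[0,0,0],[0,0,0]]]';python3 - <<'E'
from h import *
s,M=pose(); shot("scene","s11",(290,120,390,195))
E
```

```text
time_s: 17.15
tool_pos: [0.5171, 0.1785, 0.063]
ee_rot: [0.966, 0.259, -0.0, -0.0]
wrist_force: [-1.2, 0.3, -1.8]
width: 0.177
t 17.15 tcp [0.5171 0.1785 0.063 ] yaw 30.05 tilt [-0.03 -0.01] F [-1.2  0.3 -1.8] w 1.52 j [ 0.17  0.35  1.75 -0.    1.05  1.22]
```

View pics/s11.png

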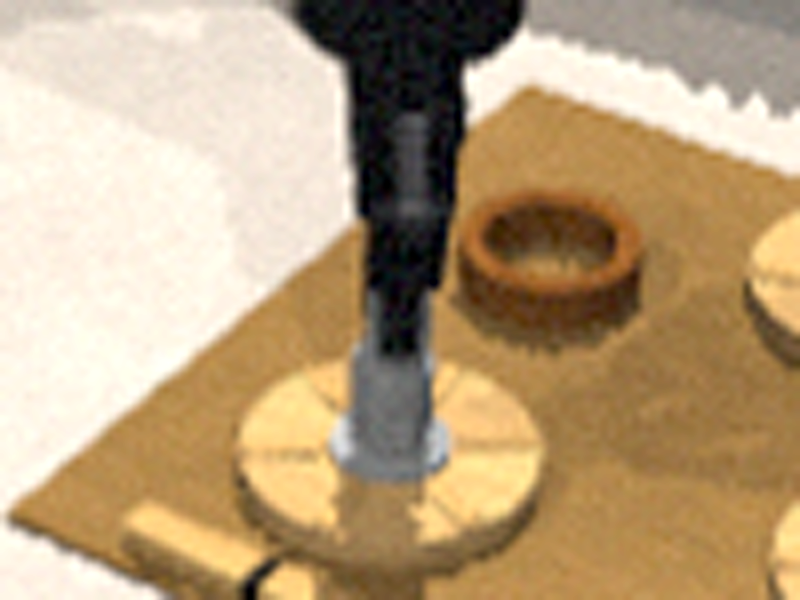

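It is sliding over the nut with no contact force, about 4 mm to go. I continue to the washer.

```bash
python3 -m jog '[[1,[0,0,0.15],[0,0,0]],[1,[0,0,0.15],[0,0,0]],[1,[0,0,0.1],[0,0,0]],[1,[0,0,0],[0,0,0]],[1,[0,0,0],[0,0,0]]]';python3 - <<'E'
from h import *
s,M=pose()
E
```

```text
time_s: 17.62
tool_pos: [0.5171, 0.1786, 0.0591]
ee_rot: [0.966, 0.259, -0.0, -0.0]
wrist_force: [1.0, 0.4, -1.8]
width: 0.175
t 17.62 tcp [0.5171 0.1786 0.0591] yaw 30.05 tilt [-0.02 -0.  ] F [ 1.   0.4 -1.8] w 1.5 j [ 0.17  0.35  1.75 -0.    1.04  1.22]
```

```bash
python3 -m jog '[[1,[0,0,0.1],[0,0,0]],[1,[0,0,0.1],[0,0,0]],[1,[0,0,0],[0,0,0]],[1,[0,0,0],[0,0,0]],[1,[0,0,0],[0,0,0]]]';python3 - <<'E'
from h import *
s,M=pose()
E
```

```text
time_s: 18.03
tool_pos: [0.5175, 0.1787, 0.0588]
ee_rot: [0.966, 0.259, 0.0, 0.0]
wrist_force: [-3.6, -1.4, 6.9]
width: 0.179
t 18.03 tcp [0.5175 0.1787 0.0588] yaw 30.06 tilt [ 0.02 -0.  ] F [-3.6 -1.4  6.9] w 1.53 j [ 0.17  0.35  1.75 -0.    1.04  1.22]
```

It stopped at TCP z 0.0588 with 9 N. Home was predicted at 0.0585, against 0.0715 if it were stuck on top. I make final checks before handing in.

```bash
python3 -m jog '[[1,[0,0,0.05],[0,0,0]],[1,[0,0,0],[0,0,0]],[1,[0,0,0],[0,0,0]],[1,[0,0,0],[0,0,0]],[1,[0,0,0],[0,0,0]]]';python3 - <<'E'
from h import *
c=shot("scene","s12",(200,120,440,300)); s,M=pose(); P=cloud(c); Z=P[...,2]
def box(n,x,y,z0,z1):
    q=P[(abs(P[...,0]-x)<.035)&(abs(P[...,1]-y)<.035)&(Z>z0)&(Z<z1)]; print(n,len(q),q.min(0).round(3),q.max(0).round(3))
box("cup",.539,-.031,.067,.09); box("med",.574,-.19,.065,.1); box("lar",.577,-.336,.065,.1)
E
```

```text
time_s: 18.45
tool_pos: [0.5176, 0.1787, 0.0587]
ee_rot: [0.966, 0.259, 0.0, 0.0]
wrist_force: [-4.6, -0.7, 10.1]
width: 0.183
t 18.5 tcp [0.5176 0.1787 0.0587] yaw 30.06 tilt [ 0.02 -0.  ] F [-4.3 -1.4  9.4] w 1.51 j [ 0.17  0.35  1.75 -0.    1.04  1.22]
cup 318 [ 0.509 -0.063  0.067] [ 0.565 -0.007  0.078]
med 82 [ 0.566 -0.199  0.065] [ 0.582 -0.182  0.081]
lar 102 [ 0.567 -0.345  0.065] [ 0.587 -0.326  0.081]
```

View pics/s12.png

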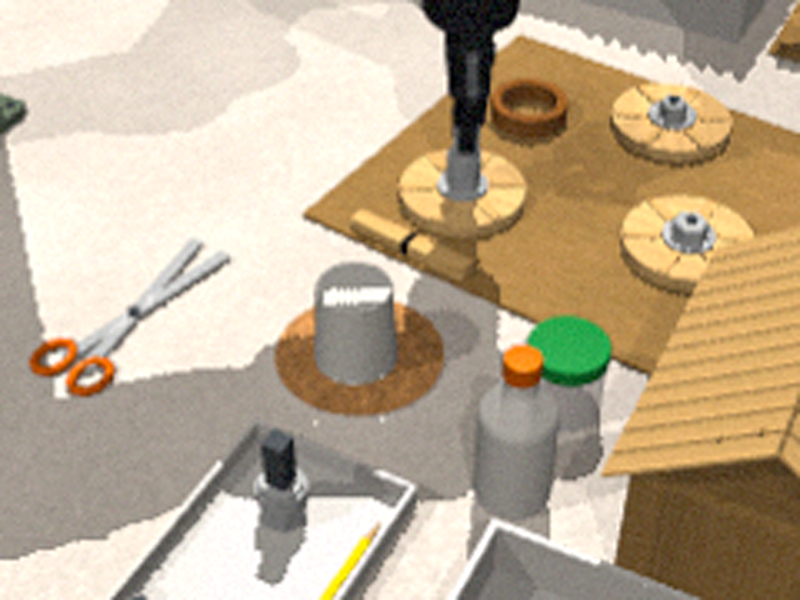

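The picture shows the socket seated on the work nut (465,175), the cup on the plate (357,320), the medium socket upright in the tray (280,480), and the bystanders in view not disturbed.

Run:
```python
from h import *
print(arm.sign_off()); pose()
```

```text
the job is handed in; nothing more can be done
None
the job is handed in; nothing more can be done
```

The job is handed in: the cup stands mouth down on the plate, and the small socket is gripped, upright and fully home on the work nut. It took about 18.5 s of robot time, and sign-off gave no verdict.

- **Cup:** it sits about 3 mm off the plate's centre and has been let go.
- **Choosing the socket:** the wrist pictures showed the work nut to be 18 mm across flats. I therefore tried only the small (20 mm) socket, and it fitted. Nothing smaller is in the tray, so the medium and large sockets were not tried and were never moved.
- **Fit:** the socket slid on without resistance and stopped on the washer, with about 10 N of push. The tool was then at z 0.0587, against 0.0585 predicted for home and about 0.0715 if it had been stuck on top. The tool leans less than 0.1° and the grip is set to 60 N.
- **Rest of the table:** the last depth picture had the other two sockets still upright in the tray. The bystanders in that view had not visibly moved, but I did not measure their positions, and the crop I viewed left out the glue gun.
- **Camera disagreement:** the cameras differed by about 2 mm on absolute position. I placed the socket from one wrist picture showing both it and the nut.

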